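Stopper the airbrush moisture trap and set its bleed valve

TASK

Get the airbrush air stand ready: push the orange stopper fully down into the neck of the glass flask and let go of it, so that its collar rests on the rim all round. Then turn the handwheel clockwise by its red crank handle until it comes to its stop, and from the stop back it off (counter-clockwise) exactly two full turns. Finish still gripping the red crank handle, keeping the wheel there; leave the bottles, cup and tape standing where they are.

Things in the scene. Friction and masses are not known exactly. Their poses are not given: they have to be found in the camera images.
- air_stand: Plywood board 140 x 310 x 16 mm, fixed to the desk, carrying the glass flask at one end and the brass valve with the handwheel at the other, joined by a copper pipe. Origin: centre of the board's underside. Its y axis runs along the board: flask axis at y = +85 mm, wheel axis at y = -85 mm, both at x = 0.
- flask_mouth (a point): Centre of the flask's open mouth, level with the top of the rim, 125 mm above the desk. The neck is a straight vertical bore of 34 mm diameter, 47 mm outside at the rim, straight for about 30 mm and widening below, with free space under it. The flask is fixed to the board; its body is 96 mm wide at the foot.
- stopper: Loose orange stopper, 70 mm tall, about 45 g, standing upright on its narrow end on the desk. Origin: centre of the narrow lower end, z axis up along the stopper. From below: tapered plug 30 mm long (25 mm diameter at the foot, 30.5 mm at the top), collar 44 mm in diameter and 6 mm thick, grip knob 26 mm in diameter and 34 mm tall. Seated, the collar's underside lies on the flask's rim, so the origin is 30 mm below flask_mouth.
- stopper_knob (a point): Point on the axis of the stopper's grip knob, 58 mm above the stopper's lower end and 22 mm above the top of its collar.
- wheel (a joint): Turn of the grey three-spoked handwheel (115 mm over the rim) about its vertical axis, in rad: 0 = shut, against its hard stop; it grows as the wheel is turned counter-clockwise seen from above (opening), 6.283 per turn, and it can go to 3.5 turns. It starts between about 0.3 and 0.9 turn open. It turns with light friction (about 0.06 N m, 1 to 3 N at the handle) and stays where it is left; the stop feels hard.
- wheel_hub (a point): Point on the wheel's axis, 101 mm above the desk. The rim lies in the level plane 90 mm above the desk, bar thickness 11 mm, so its top is at 96 mm.
- crank_sleeve: Red upright crank handle on the wheel's rim: a sleeve 18 mm in diameter, from 98 to 146 mm above the desk, its axis 48 mm from the wheel's axis. The sleeve spins freely on its pin, so a gripper can hold it without turning and carry it round in a circle. Origin: centre of its lower end.
- crank_handle (a point): Point on the red crank handle's axis to grip it at, 128 mm above the desk.
- ink_bottle: Square ink bottle, yellow-brown, white cap, 46 x 45 x 88 mm; bystander. Origin: centre of its underside.
- paint_cup: Small blue paint cup, 64 mm wide, 60 mm tall; bystander. Origin: centre of its underside.
- medium_bottle: Round bottle of painting medium, pale, white ribbed cap, 47 mm wide, 95 mm tall; bystander. Origin: centre of its underside.
- tape_roll: Orange roll of tape lying flat, 96 mm across, 30 mm tall; bystander. Origin: centre of its underside.
There are look-alikes about, which are no part of the job. Of the things like the stopper, leave any that is pink; of the rest the smaller one is meant.

How it is judged (in metres and radians):
On the way, in this order (a step that is already met when the one before it is completed fails the run):
1. the stopper sits fully in the flask's neck, upright, and is let go, while the wheel is still open (horizontal distance between stopper and flask_mouth below 0.005 m and z of stopper in the frame of flask_mouth below -0.027 m and angle between stopper's own z axis and vertical below 0.1 rad and contact force between the fingers and stopper below 0.1 N and value of joint wheel above 1 rad), for 0.2 s.
2. the wheel is turned clockwise to its stop by the crank handle (value of joint wheel below 0.06 rad and contact force between the fingers and crank_sleeve above 0.5 N), for 0.15 s.
At the end, for the whole second after the job is handed in: Wheel at rest two full turns (12.57 rad, within 0.30) open from its stop; the fingers still grip the red crank handle (over 1.5 N, grasp point within 35 mm of crank_handle); stopper seated: within 5 mm of the neck axis, lower end 27 mm or more below the rim, upright within 0.1 rad (value of joint wheel between 12.27 and 12.87 rad and velocity of joint wheel between -0.1 and 0.1 rad/s and contact force between the fingers and crank_sleeve above 1.5 N and distance between the grasp point and crank_handle below 0.035 m and horizontal distance between stopper and flask_mouth below 0.005 m and z of stopper in the frame of flask_mouth below -0.027 m and angle between stopper's own z axis and vertical below 0.1 rad); the arm keeps its last pose, push and grip.
It fails at once if a bystander (ink bottle, paint cup, medium bottle, tape roll) is pushed more than 30 mm from its place or tipped over (distance of any of ink_bottle, paint_cup, medium_bottle, tape_roll from where it was at the start of the episode above 0.03 m or angle between any of ink_bottle, paint_cup, medium_bottle, tape_roll's own z axis and vertical above 0.6 rad).
It also fails if it takes over 72 s, if anything falls off the work surface, if the arm or the gripper's body presses on something with over 40 N, if the wrist force passes 120 N, or if a joint passes its speed limit or range.

ROBOT

A 6-joint arm with a two-finger parallel gripper is mounted at the origin on a cart in front of the work surface, level with it; the furniture and walls round the work are solid. World frame = base frame: x ahead of the robot, y to its left, z up, the work surface at z = 0. Lengths are in mm, angles in rad, forces in N, time in s.
With the tool pointing down it reaches from about 350 to 775 mm from the base axis. Payload 7.3 kg.
Tool frame: the origin (TCP) lies at the very end of the fingers, on their centre line; the grasp point (between the pads) lies 19 mm behind it; z points along the fingers, y is the line along which they close (so a half turn about z gives the same grasp; the last joint's range is limited). The gripper opens to 92 mm and grips with 3 to 60 N. Pads are 19 mm wide; open, the fingers measure 130 mm over their backs; the gripper's body (75 mm by 190 mm) begins 47 mm behind the grasp point.
Start: joints at [-1.486, 0.342, 1.524, -0, 1.275, -0.146], TCP at [120.119, -511.093, 226.741] pointing down, gripper open.
Joint ranges: [-2.53, 2.53], [-0.77, 2.02], [0.04, 2.7], [-1, 4.14], [0.28, 2.66], [-3.11, 3.11]. Speed limits (rad/s): [2.57, 2.57, 3.14, 3.14, 3.14, 3.14].

INTERFACE

Orientations are given as [roll, pitch, yaw] about the fixed x, y, z axes, in that order (R = Rz(yaw) Ry(pitch) Rx(roll)).
In Python, from plant import bot gives the robot as it stands.
- The arm moves only by the tool send_rows, never from a script. Its argument "rows" is a list of rows, each an object of numbers: "x", "y", "z": the shift along the tool's x, y, z in units of 0.2 m (1.0 is 0.2 m); "ax", "ay", "az": the turn, a rotation vector about the tool's x, y, z in units of 60 degrees (1.0 is 60 degrees); "jaw": the opening, from -1 (shut) to 1 (fully open), so that 0 is half open. In form: [{"x": .., "y": .., "z": .., "ax": .., "ay": .., "az": .., "jaw": ..}, ...]. A call has exactly 10 rows; each row is the pose to reach, as a shift and turn from the pose commanded when the call began, along the tool's axes at that moment; what a row does not reach only later rows make up. A row lasts 1/8 s, in which the tool goes at most 62.5 mm and 10.7 degrees, less where a joint would pass 70% of its speed; a pose out of reach is approached as far as the arm can. A call with a number of a shift or a turn outside -1 to 1 is refused whole. A call with a gripper value outside its range is refused whole. The fingers move at their own pace and stop on an object; the grip force is fixed at half the most. Time passes only in rows, so rows that repeat a pose let the fingers close, or fill a call up. It gives the time, the measured TCP pose, the force, the opening and the grip force at its end, in the units of the state.
- bot.get_obs(): the state, without advancing time (a new reading comes with each control period).
- bot.capture(name): name is "side" or "top" or "wrist"; returns (picture, depth): 384x512x3 uint8, red, green, blue; 384x512 float32, mm along the optical axis (not along the pixel's ray), 0 where there is no reading.
- bot.camera_model(name): a dict with "vertical_fov" (degrees; the focal length in pixels is half the picture's height over the tangent of half this angle, whatever the lens; pixels are square), "cx", "cy" (the principal point, pixels), "R" (3x3) and "t" (3): a world point X has camera coordinates R X + t; the wrist camera has in their place "T_tool_cam" (4x4, takes a point from camera to tool coordinates, whose origin is the TCP and whose axes are the flange's). Camera axes: x right, y down, z forward; pixel columns grow to the right and rows downward; lengths in mm; the calibration is good to about 2 mm. A picture is of the moment at which its call begins: read the wrist's pose just before it. camera_model takes no time and is no camera call.
- bot.close_job(): hands the job in; it is judged then, once.
The state is a dict: "time": time; "joint_positions": joint angles; "dq": joint speeds; "tau": joint torques, N m; "tool_pos": TCP position; "tcp_rot": TCP orientation; "contact_force": force on the tool from outside, world axes, zero at the start; "moment": the same for the moment, N m; "grip_width": finger opening in mm; "finger_force": force on a finger pad.
Only numpy, scipy, OpenCV 4.12 (cv2) and the standard library are available. Lean on these libraries where they do the work, as an engineer would, in place of code of your own. Each camera call takes 0.05 s, during which the arm holds its last target. There are 200 camera calls.

## Working session

There is one attempt and no reset: what is moved stays moved. The work goes in short steps, Python scripts to look and compute and a tool call to move; the robot and the scene stay as the last step left them, time stands still between calls to the robot, and variables do not carry over. Pictures are saved under pics/ and viewed, at most 10 in all, crops included, and the job is handed in when it is done.

Besides the shell and the picture viewer there is one more tool, called after "Request:" in YAML: its name, and indented under it one key for each argument. send_rows: Moves the arm, as the interface text tells. Its arguments: {"type":"object","properties":{"rows":{"type":"array","items":{"type":"object","properties":{"x":{"type":"number","minimum":-1,"maximum":1},"y":{"type":"number","minimum":-1,"maximum":1},"z":{"type":"number","minimum":-1,"maximum":1},"ax":{"type":"number","minimum":-1,"maximum":1},"ay":{"type":"number","minimum":-1,"maximum":1},"az":{"type":"number","minimum":-1,"maximum":1},"jaw":{"type":"number"}}}}},"required":["rows"]}

```bash
mkdir -p pics
cat > h.py <<'E'
import numpy as np, cv2
from plant import bot
def cam(n):
    m=bot.camera_model(n); f=192/np.tan(np.radians(m['vertical_fov'])/2)
    return m,f
def world(n,d,u,v,o=None):
    m,f=cam(n); z=d
    p=np.stack([(u-m['cx'])/f*z,(v-m['cy'])/f*z,z],-1)
    if n=='wrist':
        from scipy.spatial.transform import Rotation as Ro
        T=np.array(m['T_tool_cam']); p=p@T[:3,:3].T+T[:3,3]
        R=Ro.from_euler('xyz',o['tcp_rot']).as_matrix(); return p@R.T+np.array(o['tool_pos'])
    return (p-np.array(m['t']))@np.array(m['R'])
E
python3 - <<'E'
from h import *
o=bot.get_obs(); print(o)
ims=[]
for n in ['top','side']:
    im,d=bot.capture(n); np.savez(''+n+'0.npz',im=im,d=d)
    cv2.imwrite(f'pics/{n}0.png',cv2.resize(im[:,:,::-1],(800,600)))
    m=bot.camera_model(n); print(n,{k:np.round(v,3).tolist() for k,v in m.items()},(d>0).mean())
print(bot.camera_model('wrist'))
E
```

```text
{'time': 0.0, 'joint_positions': array([-1.48599956e+00,  3.42737140e-01,  1.52499981e+00,  1.42687692e-05,
        1.27538088e+00, -1.45981991e-01]), 'dq': array([-0.00257504,  0.00064886,  0.00142861, -0.00093002, -0.00099033,
       -0.00086525]), 'tau': array([ 9.26639805e-04, -4.31243849e+01, -2.44224983e+01,  7.17474218e-02,
        5.58800879e-02, -1.50353062e-04]), 'tool_pos': array([ 120.08772415, -510.6772027 ,  226.0434786 ]), 'tcp_rot': array([-3.14008569e+00, -2.35356640e-04,  2.30774411e-01]), 'contact_force': array([ 0.06662542, -0.49138951, -0.05226928]), 'moment': array([-0.06462914, -0.01546623, -0.00595991]), 'finger_force': 0.0, 'grip_width': 92.05095401151019}
top {'vertical_fov': 51.093, 'cx': 249.348, 'cy': 191.584, 'R': [[-0.014, -1.0, -0.022], [-0.992, 0.016, -0.128], [0.128, 0.02, -0.992]], 't': [26.321, 521.111, 1160.466]} 0.9957784016927084
side {'vertical_fov': 52.715, 'cx': 256.65, 'cy': 194.2, 'R': [[-0.97, -0.24, 0.021], [-0.144, 0.509, -0.849], [0.194, -0.827, -0.528]], 't': [485.55, 151.637, 1189.268]} 0.884185791015625
{'vertical_fov': 58.75948955498546, 'cx': 257.9488065958646, 'cy': 188.0800189838314, 'T_tool_cam': array([[ 1.48224150e-03, -9.58729964e-01, -2.84314368e-01,
         7.56073333e+01],
       [ 9.99998900e-01,  1.40810615e-03,  4.65141148e-04,
         5.29729192e-01],
       [-4.55999452e-05, -2.84314745e-01,  9.58730997e-01,
        -1.57171583e+02],
       [ 0.00000000e+00,  0.00000000e+00,  0.00000000e+00,
         1.00000000e+00]])}
```

View pics/top0.png

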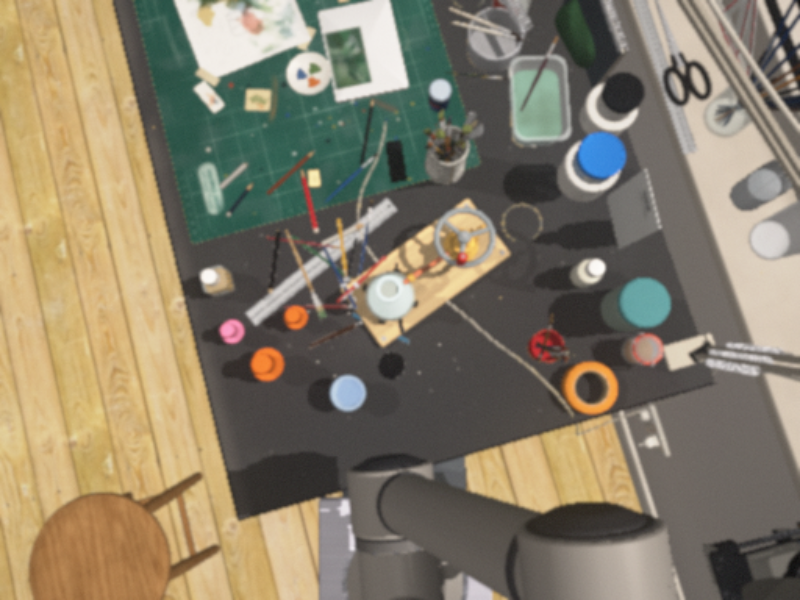

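View pics/side0.png

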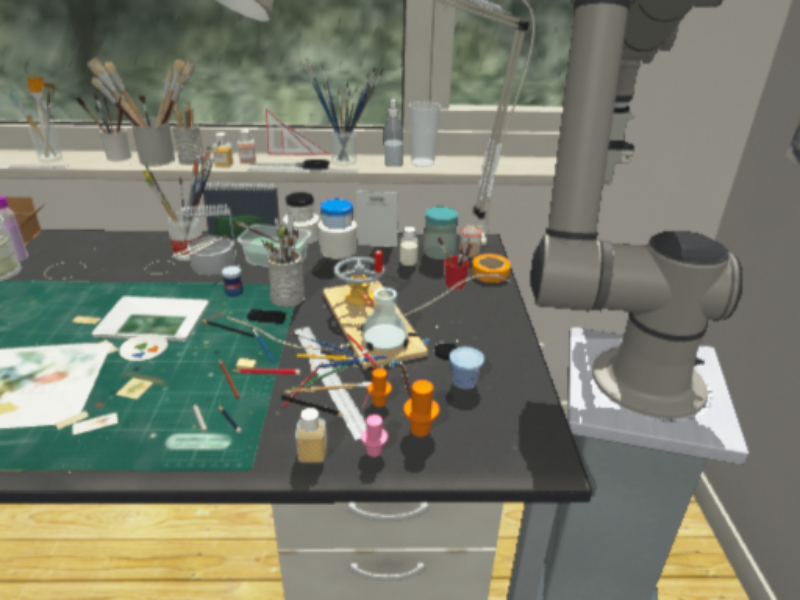

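The top view shows the small orange stopper at (296,317), a larger orange one at (267,364) and a pink one at (232,331), which are both look-alikes. The flask mouth is at (390,288), the wheel at (464,237) and the red crank at (462,257). The side view confirms this, with the small stopper at (379,387).

```bash
cat >> h.py <<'E'
def ray(n,u,v,h,o=None):
    a=world(n,np.array(100.),u,v,o); b=world(n,np.array(200.),u,v,o)
    return a+(b-a)*(h-a[2])/(b[2]-a[2])
def pts(n,im,d,mask,o=None):
    v,u=np.nonzero(mask&(d>0)); return world(n,d[v,u].astype(float),u,v,o)
E
python3 - <<'E'
from h import *
z=np.load('top0.npz'); im,d=z['im'],z['d']
hsv=cv2.cvtColor(im,cv2.COLOR_RGB2HSV)
H,S,V=[hsv[...,i].astype(int) for i in range(3)]
vv,uu=np.mgrid[:384,:512]
X=world('top',d.astype(float),uu,vv)
def rep(name,m):
    n,l,st,c=cv2.connectedComponentsWithStats(m.astype(np.uint8))
    for i in range(1,n):
        if st[i,4]>25:
            P=X[l==i]; P=P[d[l==i]>0]
            t=P[P[:,2]>np.percentile(P[:,2],95)-6]
            print(name,c[i].round(1),st[i,4],'mean',P.mean(0).round(),'top',t.mean(0).round(1),len(t))
rep('orange',(H<14)&(S>200)&(V>150)&(vv>150)&(uu<400))
rep('red',((H<5)|(H>174))&(S>150)&(V>90)&(vv>150)&(uu>270)&(uu<320)&(vv<185))
# flask rim & wheel via height
box=lambda a,b:(uu>a[0])&(uu<a[1])&(vv>b[0])&(vv<b[1])&(d>0)
m=box((228,270),(170,205))&(X[...,2]>112)&(X[...,2]<140); print('rim',X[m].mean(0).round(1),X[m].min(0).round(),X[m].max(0).round(),m.sum())
m=box((270,325),(125,180))&(X[...,2]>85)&(X[...,2]<100); P=X[m]
(c,r)=cv2.minEnclosingCircle(P[:,:2].astype(np.float32)); print('wheel',c,r,P[:,2].mean(),m.sum())
cv2.imwrite('pics/crop.png',cv2.resize(im[110:260,120:340,::-1],(800,545),interpolation=cv2.INTER_CUBIC))
E
```

```text
orange [189.6 203.7] 42 mean [486. 193.  52.] top [486.7 197.9  70.7] 13
orange [170.9 232.8] 183 mean [402. 243.  72.] top [403.1 249.4  97.7] 66
rim [530.3  18.4 123.8] [508.  -5. 112.] [551.  40. 129.] 111
wheel (627.47509765625, -120.22911071777344) 57.20258331298828 94.08916832728441 529
```

View pics/crop.png

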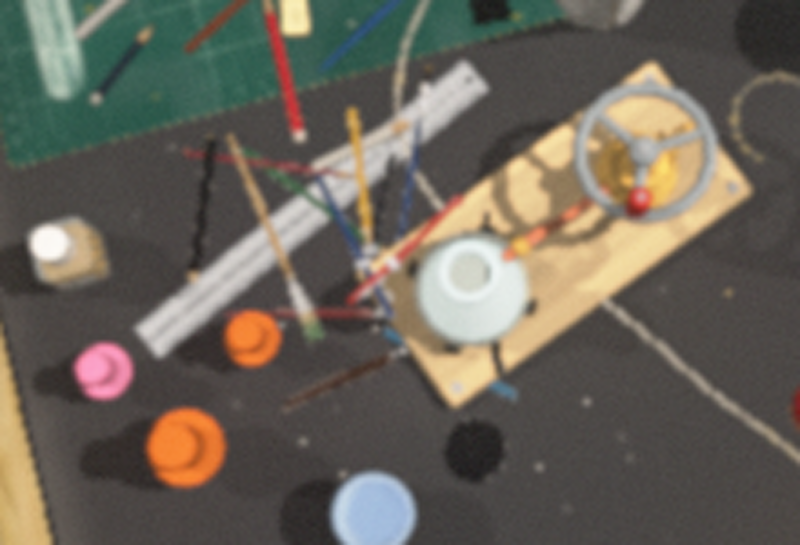

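The crop is consistent with the depth data. The stopper is near (487,198), the flask mouth near (530,18) and the wheel axis near (627,-120). I'll set the tool yaw to 0, so that tool x, y, z are world x, -y, -z, and start the approach.

Request:
send_rows:
  rows:
    - {"x": 0.18, "y": -0.12, "z": -0.03, "az": 0.04, "jaw": 1}
    - {"x": 0.36, "y": -0.24, "z": -0.06, "az": 0.09, "jaw": 1}
    - {"x": 0.55, "y": -0.36, "z": -0.09, "az": 0.13, "jaw": 1}
    - {"x": 0.73, "y": -0.49, "z": -0.12, "az": 0.18, "jaw": 1}
    - {"x": 0.91, "y": -0.61, "z": -0.15, "az": 0.2204, "jaw": 1}
    - {"x": 0.91, "y": -0.61, "z": -0.15, "az": 0.2204, "jaw": 1}
    - {"x": 0.91, "y": -0.61, "z": -0.15, "az": 0.2204, "jaw": 1}
    - {"x": 0.91, "y": -0.61, "z": -0.15, "az": 0.2204, "jaw": 1}
    - {"x": 0.91, "y": -0.61, "z": -0.15, "az": 0.2204, "jaw": 1}
    - {"x": 0.91, "y": -0.61, "z": -0.15, "az": 0.2204, "jaw": 1}

```text
schema error: expected keys x, y, z, ax, ay, az, jaw
```

Run:
```python
from h import *
t=lambda c:(120+c[0]/3.636,110+c[1]/3.636)
print('knob',ray('top',*t((247,334)),70),'flask',ray('top',*t((470,272)),125),'crank',ray('top',*t((640,198)),146),'hub',ray('top',*t((647,152)),101),'pink',ray('top',*t((98,368)),70),'ink',ray('top',*t((50,245)),88))
```

```text
knob [489.83187711 195.16845254  70.        ] flask [528.42951394  16.54713511 125.        ] crank [ 578.88995781 -111.27129958  146.        ] hub [ 624.08802238 -122.17780319  101.        ] pink [464.6491098  313.47011605  70.        ] ink [561.00125256 348.42136889  88.        ]
```

Request:
send_rows:
  rows:
    - {"x": 0.18, "y": -0.12, "z": -0.03, "ax": 0, "ay": 0, "az": 0.04, "jaw": 1}
    - {"x": 0.36, "y": -0.24, "z": -0.06, "ax": 0, "ay": 0, "az": 0.09, "jaw": 1}
    - {"x": 0.55, "y": -0.36, "z": -0.09, "ax": 0, "ay": 0, "az": 0.13, "jaw": 1}
    - {"x": 0.73, "y": -0.49, "z": -0.12, "ax": 0, "ay": 0, "az": 0.18, "jaw": 1}
    - {"x": 0.91, "y": -0.61, "z": -0.15, "ax": 0, "ay": 0, "az": 0.2204, "jaw": 1}
    - {"x": 0.91, "y": -0.61, "z": -0.15, "ax": 0, "ay": 0, "az": 0.2204, "jaw": 1}
    - {"x": 0.91, "y": -0.61, "z": -0.15, "ax": 0, "ay": 0, "az": 0.2204, "jaw": 1}
    - {"x": 0.91, "y": -0.61, "z": -0.15, "ax": 0, "ay": 0, "az": 0.2204, "jaw": 1}
    - {"x": 0.91, "y": -0.61, "z": -0.15, "ax": 0, "ay": 0, "az": 0.2204, "jaw": 1}
    - {"x": 0.91, "y": -0.61, "z": -0.15, "ax": 0, "ay": 0, "az": 0.2204, "jaw": 1}

```text
time: 1.35
tool_pos: [269.0, -351.1, 256.6]
tcp_rot: [-3.141, 0.0, -0.001]
contact_force: [0.4, 0.4, -0.2]
grip_width: 91.9
finger_force: 0.0
```

Request:
send_rows:
  rows:
    - {"x": 0.18, "y": -0.2, "z": 0, "ax": 0, "ay": 0, "az": 0, "jaw": 1}
    - {"x": 0.36, "y": -0.4, "z": 0, "ax": 0, "ay": 0, "az": 0, "jaw": 1}
    - {"x": 0.54, "y": -0.6, "z": 0, "ax": 0, "ay": 0, "az": 0, "jaw": 1}
    - {"x": 0.72, "y": -0.8, "z": 0, "ax": 0, "ay": 0, "az": 0, "jaw": 1}
    - {"x": 0.9, "y": -1, "z": 0, "ax": 0, "ay": 0, "az": 0, "jaw": 1}
    - {"x": 0.9, "y": -1, "z": 0, "ax": 0, "ay": 0, "az": 0, "jaw": 1}
    - {"x": 0.9, "y": -1, "z": 0, "ax": 0, "ay": 0, "az": 0, "jaw": 1}
    - {"x": 0.9, "y": -1, "z": 0, "ax": 0, "ay": 0, "az": 0, "jaw": 1}
    - {"x": 0.9, "y": -1, "z": 0, "ax": 0, "ay": 0, "az": 0, "jaw": 1}
    - {"x": 0.9, "y": -1, "z": 0, "ax": 0, "ay": 0, "az": 0, "jaw": 1}

```text
time: 2.6
tool_pos: [449.1, -151.3, 256.8]
tcp_rot: [3.141, -0.0, -0.001]
contact_force: [-0.7, -0.3, -0.9]
grip_width: 92.1
finger_force: 0.0
```

Request:
send_rows:
  rows:
    - {"x": 0.02, "y": -0.2, "z": 0, "ax": 0, "ay": 0, "az": 0, "jaw": 1}
    - {"x": 0.04, "y": -0.4, "z": 0, "ax": 0, "ay": 0, "az": 0, "jaw": 1}
    - {"x": 0.06, "y": -0.6, "z": 0, "ax": 0, "ay": 0, "az": 0, "jaw": 1}
    - {"x": 0.08, "y": -0.8, "z": 0, "ax": 0, "ay": 0, "az": 0, "jaw": 1}
    - {"x": 0.1, "y": -1, "z": 0, "ax": 0, "ay": 0, "az": 0, "jaw": 1}
    - {"x": 0.1, "y": -1, "z": 0, "ax": 0, "ay": 0, "az": 0, "jaw": 1}
    - {"x": 0.1, "y": -1, "z": 0, "ax": 0, "ay": 0, "az": 0, "jaw": 1}
    - {"x": 0.1, "y": -1, "z": 0, "ax": 0, "ay": 0, "az": 0, "jaw": 1}
    - {"x": 0.1, "y": -1, "z": 0, "ax": 0, "ay": 0, "az": 0, "jaw": 1}
    - {"x": 0.1, "y": -1, "z": 0, "ax": 0, "ay": 0, "az": 0, "jaw": 1}

```text
time: 3.85
tool_pos: [469.4, 48.8, 256.7]
tcp_rot: [3.142, -0.0, -0.001]
contact_force: [0.6, -0.5, -0.7]
grip_width: 92.0
finger_force: 0.0
```

Run:
```python
from h import *
o=bot.get_obs(); im,d=bot.capture('wrist'); np.savez('w1.npz',im=im,d=d); print(o['tool_pos'],o['tcp_rot'])
cv2.imwrite('pics/w1.png',im[:,:,::-1])
```

```text
[469.43979303  48.76662815 256.72830261] [ 3.14150462e+00 -1.41084202e-04 -1.01897750e-03]
```

View pics/w1.png

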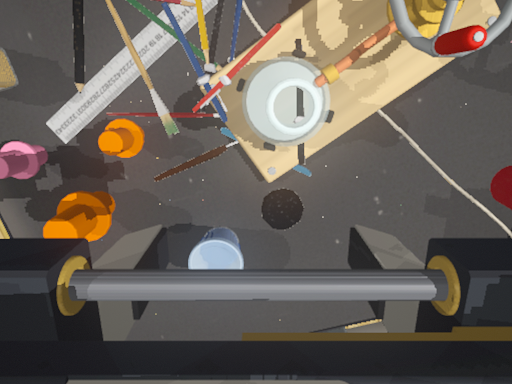

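The wrist view shows the flask mouth ring at about (294,103), the small stopper at (120,138) and the crank at (460,40).

Run:
```python
from h import *
o=dict(tool_pos=[469.44,48.77,256.73],tcp_rot=[np.pi,0,-.001])
z=np.load('w1.npz'); im,d=z['im'],z['d']
vv,uu=np.mgrid[:384,:512]; X=world('wrist',d.astype(float),uu,vv,o)
hsv=cv2.cvtColor(im,cv2.COLOR_RGB2HSV).astype(int)
m=(hsv[...,0]<18)&(hsv[...,1]>150)&(uu>92)&(uu<150)&(vv>112)&(vv<160)
P=X[m&(d>0)]; print('stopper z range',np.percentile(P[:,2],[1,50,99]))
for lo,hi in [(66,75),(40,60),(30,38)]:
    Q=P[(P[:,2]>lo)&(P[:,2]<hi)]; print(lo,hi,len(Q),Q.mean(0).round(1),Q.min(0).round(1),Q.max(0).round(1), cv2.minEnclosingCircle(Q[:,:2].astype(np.float32)))
m2=(uu>240)&(uu<340)&(vv>50)&(vv<155)&(d>0)&(X[...,2]>119)&(X[...,2]<130)
Q=X[m2]; print('rim',len(Q),Q.mean(0).round(1),cv2.minEnclosingCircle(Q[:,:2].astype(np.float32)),np.percentile(Q,[2,98],axis=0).round(1))
c=max(cv2.findContours(((im.min(2)>205)&(uu>240)&(uu<340)&(vv>60)&(vv<150)).astype(np.uint8),0,1)[0],key=cv2.contourArea)
e=cv2.fitEllipse(c); print(e, ray('wrist',*e[0],125,o))
```

```text
stopper z range [-0.68314572 36.28221887 69.96727246]
66 75 125 [486.9 198.2  68.7] [478.2 185.4  66.1] [502.7 210.6  70.7] ((490.4584655761719, 198.03050231933594), 12.705708503723145)
40 60 173 [493.9 188.8  50.4] [479.6 185.5  40. ] [503.2 198.8  59.9] ((491.38531494140625, 195.23419189453125), 12.286673545837402)
30 38 348 [490.2 189.4  35. ] [469.1 176.7  30.2] [511.7 217.1  37.5] ((490.4234313964844, 198.01856994628906), 21.830791473388672)
rim 1228 [529.8  18.8 124. ] ((529.0938720703125, 18.608810424804688), 23.57522201538086) [[507.9  -2.6 121.2]
 [551.4  40.4 125.7]]
((284.19952392578125, 100.69837951660156), (73.98812866210938, 76.33024597167969), 0.9047163128852844) [534.38922105  26.31303921 125.        ]
```

Request:
send_rows:
  rows:
    - {"x": 0.02, "y": -0.15, "z": 0.08, "ax": 0, "ay": 0, "az": 0, "jaw": 1}
    - {"x": 0.04, "y": -0.3, "z": 0.16, "ax": 0, "ay": 0, "az": 0, "jaw": 1}
    - {"x": 0.06, "y": -0.45, "z": 0.24, "ax": 0, "ay": 0, "az": 0, "jaw": 1}
    - {"x": 0.08, "y": -0.6, "z": 0.32, "ax": 0, "ay": 0, "az": 0, "jaw": 1}
    - {"x": 0.105, "y": -0.746, "z": 0.4, "ax": 0, "ay": 0, "az": 0, "jaw": 1}
    - {"x": 0.105, "y": -0.746, "z": 0.4, "ax": 0, "ay": 0, "az": 0, "jaw": 1}
    - {"x": 0.105, "y": -0.746, "z": 0.55, "ax": 0, "ay": 0, "az": 0, "jaw": 1}
    - {"x": 0.105, "y": -0.746, "z": 0.7, "ax": 0, "ay": 0, "az": 0, "jaw": 1}
    - {"x": 0.105, "y": -0.746, "z": 0.8, "ax": 0, "ay": 0, "az": 0, "jaw": 1}
    - {"x": 0.105, "y": -0.746, "z": 0.8, "ax": 0, "ay": 0, "az": 0, "jaw": 1}

```text
time: 5.15
tool_pos: [489.8, 197.5, 96.0]
tcp_rot: [3.141, 0.002, -0.001]
contact_force: [-0.1, 0.0, 1.1]
grip_width: 91.8
finger_force: 0.0
```

Request:
send_rows:
  rows:
    - {"x": 0, "y": 0, "z": 0.1, "ax": 0, "ay": 0, "az": 0, "jaw": 1}
    - {"x": 0, "y": 0, "z": 0.2, "ax": 0, "ay": 0, "az": 0, "jaw": 1}
    - {"x": 0, "y": 0, "z": 0.275, "ax": 0, "ay": 0, "az": 0, "jaw": 1}
    - {"x": 0, "y": 0, "z": 0.275, "ax": 0, "ay": 0, "az": 0, "jaw": 1}
    - {"x": 0, "y": 0, "z": 0.275, "ax": 0, "ay": 0, "az": 0, "jaw": -1}
    - {"x": 0, "y": 0, "z": 0.275, "ax": 0, "ay": 0, "az": 0, "jaw": -1}
    - {"x": 0, "y": 0, "z": 0.275, "ax": 0, "ay": 0, "az": 0, "jaw": -1}
    - {"x": 0, "y": 0, "z": 0.275, "ax": 0, "ay": 0, "az": 0, "jaw": -1}
    - {"x": 0, "y": 0, "z": 0.275, "ax": 0, "ay": 0, "az": 0, "jaw": -1}
    - {"x": 0, "y": 0, "z": 0.275, "ax": 0, "ay": 0, "az": 0, "jaw": -1}

```text
time: 6.4
tool_pos: [490.4, 198.5, 41.7]
tcp_rot: [3.142, 0.0, -0.0]
contact_force: [-0.4, -0.3, 0.0]
grip_width: 36.5
finger_force: 0.0
```

Request:
send_rows:
  rows:
    - {"x": 0, "y": 0, "z": 0, "ax": 0, "ay": 0, "az": 0, "jaw": -1}
    - {"x": 0, "y": 0, "z": 0, "ax": 0, "ay": 0, "az": 0, "jaw": -1}
    - {"x": 0, "y": 0, "z": 0, "ax": 0, "ay": 0, "az": 0, "jaw": -1}
    - {"x": 0, "y": 0, "z": 0, "ax": 0, "ay": 0, "az": 0, "jaw": -1}
    - {"x": 0, "y": 0, "z": 0, "ax": 0, "ay": 0, "az": 0, "jaw": -1}
    - {"x": 0, "y": 0, "z": -0.15, "ax": 0, "ay": 0, "az": 0, "jaw": -1}
    - {"x": 0, "y": 0, "z": -0.3, "ax": 0, "ay": 0, "az": 0, "jaw": -1}
    - {"x": 0, "y": 0, "z": -0.5, "ax": 0, "ay": 0, "az": 0, "jaw": -1}
    - {"x": 0, "y": 0, "z": -0.7, "ax": 0, "ay": 0, "az": 0, "jaw": -1}
    - {"x": 0, "y": 0, "z": -0.75, "ax": 0, "ay": 0, "az": 0, "jaw": -1}

```text
time: 7.65
tool_pos: [491.5, 198.8, 194.2]
tcp_rot: [-3.141, -0.005, 0.0]
contact_force: [1.1, 0.4, -1.1]
grip_width: 25.1
finger_force: 30.0
```

Request:
send_rows:
  rows:
    - {"x": 0.03, "y": 0.12, "z": 0, "ax": 0, "ay": 0, "az": 0, "jaw": -1}
    - {"x": 0.06, "y": 0.28, "z": 0, "ax": 0, "ay": 0, "az": 0, "jaw": -1}
    - {"x": 0.1, "y": 0.46, "z": 0, "ax": 0, "ay": 0, "az": 0, "jaw": -1}
    - {"x": 0.14, "y": 0.64, "z": 0, "ax": 0, "ay": 0, "az": 0, "jaw": -1}
    - {"x": 0.17, "y": 0.8, "z": 0, "ax": 0, "ay": 0, "az": 0, "jaw": -1}
    - {"x": 0.194, "y": 0.8985, "z": 0, "ax": 0, "ay": 0, "az": 0, "jaw": -1}
    - {"x": 0.194, "y": 0.8985, "z": 0, "ax": 0, "ay": 0, "az": 0, "jaw": -1}
    - {"x": 0.194, "y": 0.8985, "z": 0, "ax": 0, "ay": 0, "az": 0, "jaw": -1}
    - {"x": 0.194, "y": 0.8985, "z": 0, "ax": 0, "ay": 0, "az": 0, "jaw": -1}
    - {"x": 0.194, "y": 0.8985, "z": 0, "ax": 0, "ay": 0, "az": 0, "jaw": -1}

```text
time: 8.9
tool_pos: [529.1, 19.6, 191.8]
tcp_rot: [-3.142, -0.0, 0.001]
contact_force: [0.3, -0.0, -0.5]
grip_width: 25.1
finger_force: 30.0
```

Run:
```python
from h import *
o=bot.get_obs(); im,d=bot.capture('wrist'); np.savez('w2.npz',im=im,d=d); print(o['tool_pos'],o['tcp_rot'],o['contact_force'],o['grip_width'])
cv2.imwrite('pics/w2.png',im[:,:,::-1])
vv,uu=np.mgrid[:384,:512]; X=world('wrist',d.astype(float),uu,vv,o)
Q=X[(d>0)&(X[...,2]>119)&(X[...,2]<130)&(abs(X[...,0]-529)<40)&(abs(X[...,1]-18.6)<40)]
hsv=cv2.cvtColor(im,cv2.COLOR_RGB2HSV).astype(int)
print('rim',len(Q),cv2.minEnclosingCircle(Q[:,:2].astype(np.float32)))
Q=X[(hsv[...,0]<18)&(hsv[...,1]>150)&(d>0)&(X[...,2]>130)&(abs(X[...,0]-529)<40)&(abs(X[...,1]-18.6)<40)]
print(Q.min(0),Q.max(0),cv2.minEnclosingCircle(Q[:,:2].astype(np.float32)))
```

```text
[529.07366715  19.56992816 191.76253029] [-3.14158877e+00 -8.33347636e-05  1.13955424e-03] [ 0.27335031 -0.00522427 -0.52856534] 25.06159317073989
rim 978 ((529.67919921875, 18.786102294921875), 23.323638916015625)
[530.11206989  -1.60698199 183.38356224] [549.66241446  39.38977566 221.34226541] ((536.1468505859375, 18.891395568847656), 20.49897575378418)
```

View pics/w2.png

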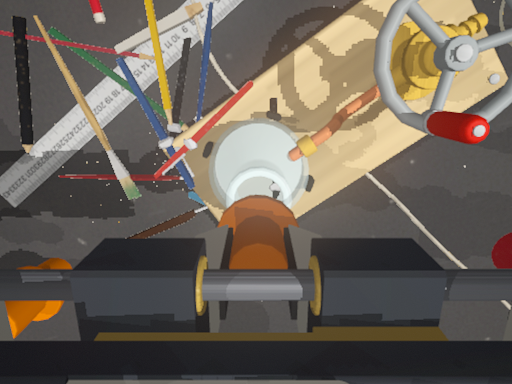

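The stopper is held centred over the mouth (collar centre y 18.9, rim centre 18.8), with the ring at (260,190) just behind it. I'll insert it now.

Request:
send_rows:
  rows:
    - {"x": 0, "y": 0, "z": 0.03, "ax": 0, "ay": 0, "az": 0, "jaw": -1}
    - {"x": 0, "y": 0, "z": 0.07, "ax": 0, "ay": 0, "az": 0, "jaw": -1}
    - {"x": 0, "y": 0, "z": 0.11, "ax": 0, "ay": 0, "az": 0, "jaw": -1}
    - {"x": 0, "y": 0, "z": 0.15, "ax": 0, "ay": 0, "az": 0, "jaw": -1}
    - {"x": 0, "y": 0, "z": 0.18, "ax": 0, "ay": 0, "az": 0, "jaw": -1}
    - {"x": 0, "y": 0, "z": 0.21, "ax": 0, "ay": 0, "az": 0, "jaw": -1}
    - {"x": 0, "y": 0, "z": 0.23, "ax": 0, "ay": 0, "az": 0, "jaw": -1}
    - {"x": 0, "y": 0, "z": 0.24, "ax": 0, "ay": 0, "az": 0, "jaw": -1}
    - {"x": 0, "y": 0, "z": 0.25, "ax": 0, "ay": 0, "az": 0, "jaw": -1}
    - {"x": 0, "y": 0, "z": 0.25, "ax": 0, "ay": 0, "az": 0, "jaw": -1}

```text
time: 10.2
tool_pos: [529.2, 18.8, 141.7]
tcp_rot: [3.141, -0.0, 0.0]
contact_force: [0.3, 0.6, 0.0]
grip_width: 25.3
finger_force: 30.0
```

Run:
```python
from h import *
o=dict(tool_pos=[529.07,19.5,191.76],tcp_rot=[np.pi,0,.0])
z=np.load('w2.npz'); im,d=z['im'],z['d']
vv,uu=np.mgrid[:384,:512]; X=world('wrist',d.astype(float),uu,vv,o)
hsv=cv2.cvtColor(im,cv2.COLOR_RGB2HSV).astype(int)
m=((hsv[...,0]<8)|(hsv[...,0]>172))&(hsv[...,1]>150)&(uu>415)&(uu<490)&(vv>100)&(vv<150)&(d>0)
P=X[m]; print('crank z',np.percentile(P[:,2],[2,50,98]))
for lo,hi in [(100,115),(115,135),(135,150)]:
    Q=P[(P[:,2]>lo)&(P[:,2]<hi)]; print(lo,len(Q),Q.mean(0).round(1),cv2.minEnclosingCircle(Q[:,:2].astype(np.float32)))
m=(uu>360)&(vv<150)&(d>0)&(X[...,2]>84)&(X[...,2]<97)&(hsv[...,1]<60)
Q=X[m]; A=np.c_[2*Q[:,:2],np.ones(len(Q))]
print('wheel',len(Q),cv2.minEnclosingCircle(Q[:,:2].astype(np.float32)),Q.min(0),Q.max(0))
print('hub',ray('wrist',461,54,101,o),'pin top',ray('wrist',479,130,147,o))
```

```text
crank z [101.46271507 135.12266968 146.19258593]
100 244 [ 581.9 -104.3  108.3] ((580.8734130859375, -108.94561004638672), 8.593038558959961)
115 440 [ 581.8 -104.4  125.4] ((581.12548828125, -109.23880004882812), 8.8895845413208)
135 711 [ 581.  -107.8  142.8] ((580.2993774414062, -110.41632080078125), 8.823168754577637)
wheel 5103 ((625.8212890625, -118.77108001708984), 56.601985931396484) [ 570.82655358 -165.53896079   84.12795622] [662.17912772 -63.55056231  96.99388804]
hub [ 626.49571166 -119.19916463  101.        ] pin top [ 580.74964487 -111.31090774  147.        ]
```

Request:
send_rows:
  rows:
    - {"x": 0, "y": 0, "z": 0.01, "ax": 0, "ay": 0, "az": 0, "jaw": -1}
    - {"x": 0, "y": 0, "z": 0.02, "ax": 0, "ay": 0, "az": 0, "jaw": -1}
    - {"x": 0, "y": 0, "z": 0.025, "ax": 0, "ay": 0, "az": 0, "jaw": -1}
    - {"x": 0, "y": 0, "z": 0.03, "ax": 0, "ay": 0, "az": 0, "jaw": -1}
    - {"x": 0, "y": 0, "z": 0.03, "ax": 0, "ay": 0, "az": 0, "jaw": -1}
    - {"x": 0, "y": 0, "z": 0.03, "ax": 0, "ay": 0, "az": 0, "jaw": -1}
    - {"x": 0, "y": 0, "z": 0.03, "ax": 0, "ay": 0, "az": 0, "jaw": -1}
    - {"x": 0, "y": 0, "z": 0.03, "ax": 0, "ay": 0, "az": 0, "jaw": -1}
    - {"x": 0, "y": 0, "z": 0.03, "ax": 0, "ay": 0, "az": 0, "jaw": -1}
    - {"x": 0, "y": 0, "z": 0.03, "ax": 0, "ay": 0, "az": 0, "jaw": -1}

```text
time: 11.45
tool_pos: [529.2, 18.8, 136.6]
tcp_rot: [3.141, -0.001, 0.0]
contact_force: [-2.3, 1.4, 6.9]
grip_width: 25.3
finger_force: 30.0
```

Request:
send_rows:
  rows:
    - {"x": 0, "y": 0, "z": 0, "ax": 0, "ay": 0, "az": 0, "jaw": 0.2}
    - {"x": 0, "y": 0, "z": 0, "ax": 0, "ay": 0, "az": 0, "jaw": 0.2}
    - {"x": 0, "y": 0, "z": 0, "ax": 0, "ay": 0, "az": 0, "jaw": 0.2}
    - {"x": 0, "y": 0, "z": 0, "ax": 0, "ay": 0, "az": 0, "jaw": 0.2}
    - {"x": 0, "y": 0, "z": 0, "ax": 0, "ay": 0, "az": 0, "jaw": 0.2}
    - {"x": 0, "y": 0, "z": 0, "ax": 0, "ay": 0, "az": 0, "jaw": 0.2}
    - {"x": 0, "y": 0, "z": -0.1, "ax": 0, "ay": 0, "az": 0, "jaw": 0.2}
    - {"x": 0, "y": 0, "z": -0.2, "ax": 0, "ay": 0, "az": 0, "jaw": 0.2}
    - {"x": 0, "y": 0, "z": -0.32, "ax": 0, "ay": 0, "az": 0, "jaw": 0.2}
    - {"x": 0, "y": 0, "z": -0.32, "ax": 0, "ay": 0, "az": 0, "jaw": 0.2}

```text
time: 12.7
tool_pos: [530.2, 18.7, 201.3]
tcp_rot: [3.141, -0.004, 0.0]
contact_force: [-0.5, 0.7, -0.7]
grip_width: 55.0
finger_force: 0.0
```

Run:
```python
from h import *
z,d=bot.capture('side'); cv2.imwrite('pics/s2.png',cv2.resize(z[130:270,180:330,::-1],(640,597),interpolation=cv2.INTER_CUBIC))
im=z; vv,uu=np.mgrid[:384,:512]; X=world('side',d.astype(float),uu,vv)
hsv=cv2.cvtColor(im,cv2.COLOR_RGB2HSV).astype(int)
Q=X[(hsv[...,0]<18)&(hsv[...,1]>150)&(d>0)&(X[...,2]>100)&(X[...,2]<185)&(abs(X[...,0]-529)<35)&(abs(X[...,1]-18.6)<35)]
print(len(Q),Q.min(0),Q.max(0))
```

```text
135 [512.8311921    4.40833783 129.26505531] [553.10615706  42.35930038 168.18595013]
```

View pics/s2.png

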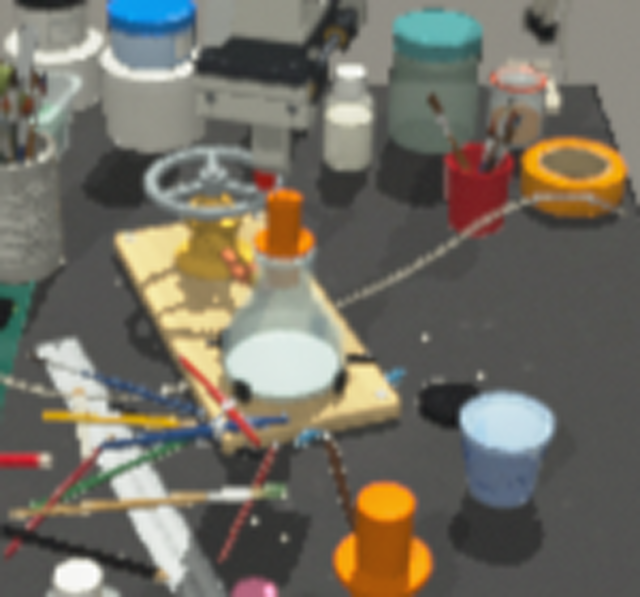

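The stopper is seated, with its collar on the rim at (285,240) in the crop. Next I'll go to the crank.

Request:
send_rows:
  rows:
    - {"x": 0.06, "y": 0.16, "z": 0, "ax": 0, "ay": 0, "az": 0, "jaw": 0.2}
    - {"x": 0.13, "y": 0.32, "z": 0, "ax": 0, "ay": 0, "az": 0, "jaw": 0.2}
    - {"x": 0.2, "y": 0.5, "z": 0, "ax": 0, "ay": 0, "az": 0, "jaw": 0.2}
    - {"x": 0.256, "y": 0.644, "z": 0, "ax": 0, "ay": 0, "az": 0, "jaw": 0.2}
    - {"x": 0.256, "y": 0.644, "z": 0, "ax": 0, "ay": 0, "az": 0, "jaw": 0.2}
    - {"x": 0.256, "y": 0.644, "z": 0.08, "ax": 0, "ay": 0, "az": 0, "jaw": 0.2}
    - {"x": 0.256, "y": 0.644, "z": 0.18, "ax": 0, "ay": 0, "az": 0, "jaw": 0.2}
    - {"x": 0.256, "y": 0.644, "z": 0.3, "ax": 0, "ay": 0, "az": 0, "jaw": 0.2}
    - {"x": 0.256, "y": 0.644, "z": 0.4, "ax": 0, "ay": 0, "az": 0, "jaw": 0.2}
    - {"x": 0.256, "y": 0.644, "z": 0.443, "ax": 0, "ay": 0, "az": 0, "jaw": 0.2}

```text
time: 14.0
tool_pos: [578.9, -108.4, 108.8]
tcp_rot: [-3.14, 0.004, 0.001]
contact_force: [-0.1, 0.3, 1.1]
grip_width: 55.0
finger_force: 0.0
```

Request:
send_rows:
  rows:
    - {"x": 0, "y": 0, "z": 0, "ax": 0, "ay": 0, "az": 0, "jaw": -1}
    - {"x": 0, "y": 0, "z": 0, "ax": 0, "ay": 0, "az": 0, "jaw": -1}
    - {"x": 0, "y": 0, "z": 0, "ax": 0, "ay": 0, "az": 0, "jaw": -1}
    - {"x": 0, "y": 0, "z": 0, "ax": 0, "ay": 0, "az": 0, "jaw": -1}
    - {"x": 0, "y": 0, "z": 0, "ax": 0, "ay": 0, "az": 0, "jaw": -1}
    - {"x": 0, "y": 0, "z": 0, "ax": 0, "ay": 0, "az": 0, "jaw": -1}
    - {"x": 0, "y": 0, "z": 0, "ax": 0, "ay": 0, "az": 0, "jaw": -1}
    - {"x": 0, "y": 0, "z": 0, "ax": 0, "ay": 0, "az": 0, "jaw": -1}
    - {"x": 0, "y": 0, "z": 0, "ax": 0, "ay": 0, "az": 0, "jaw": -1}
    - {"x": 0, "y": 0, "z": 0, "ax": 0, "ay": 0, "az": 0, "jaw": -1}

```text
time: 15.25
tool_pos: [580.6, -110.1, 111.5]
tcp_rot: [3.141, -0.001, 0.0]
contact_force: [-0.8, 0.6, 3.8]
grip_width: 17.4
finger_force: 30.0
```

Run:
```python
from h import *
a0=np.radians(168.4); R=48
for name,s in (('cw',-1),('ccw',1)):
  for A in (90,):
    pass
def seg(st,sgn,n=10,step=9):
    p0=np.array([np.cos(np.radians(st)),np.sin(np.radians(st))])*R
    return [(round(float(v[0])/200,3),round(float(-v[1])/200,3)) for v in [np.array([np.cos(np.radians(st+sgn*step*k)),np.sin(np.radians(st+sgn*step*k))])*R-p0 for k in range(1,n+1)]]
s=168.4
for i in range(4): print('cw from',s-90*i,seg(s-90*i,-1))
```

```text
cw from 168.4 [(0.01, -0.036), (0.026, -0.07), (0.048, -0.101), (0.073, -0.129), (0.103, -0.152), (0.136, -0.17), (0.171, -0.183), (0.208, -0.19), (0.246, -0.191), (0.283, -0.187)]
cw from 78.4 [(0.036, 0.01), (0.07, 0.026), (0.101, 0.048), (0.129, 0.073), (0.152, 0.103), (0.17, 0.136), (0.183, 0.171), (0.19, 0.208), (0.191, 0.246), (0.187, 0.283)]
cw from -11.599999999999994 [(-0.01, 0.036), (-0.026, 0.07), (-0.048, 0.101), (-0.073, 0.129), (-0.103, 0.152), (-0.136, 0.17), (-0.171, 0.183), (-0.208, 0.19), (-0.246, 0.191), (-0.283, 0.187)]
cw from -101.6 [(-0.036, -0.01), (-0.07, -0.026), (-0.101, -0.048), (-0.129, -0.073), (-0.152, -0.103), (-0.17, -0.136), (-0.183, -0.171), (-0.19, -0.208), (-0.191, -0.246), (-0.187, -0.283)]
```

Request:
send_rows:
  rows:
    - {"x": 0.01, "y": -0.036, "z": 0, "ax": 0, "ay": 0, "az": 0, "jaw": -1}
    - {"x": 0.026, "y": -0.07, "z": 0, "ax": 0, "ay": 0, "az": 0, "jaw": -1}
    - {"x": 0.048, "y": -0.101, "z": 0, "ax": 0, "ay": 0, "az": 0, "jaw": -1}
    - {"x": 0.073, "y": -0.129, "z": 0, "ax": 0, "ay": 0, "az": 0, "jaw": -1}
    - {"x": 0.103, "y": -0.152, "z": 0, "ax": 0, "ay": 0, "az": 0, "jaw": -1}
    - {"x": 0.136, "y": -0.17, "z": 0, "ax": 0, "ay": 0, "az": 0, "jaw": -1}
    - {"x": 0.171, "y": -0.183, "z": 0, "ax": 0, "ay": 0, "az": 0, "jaw": -1}
    - {"x": 0.208, "y": -0.19, "z": 0, "ax": 0, "ay": 0, "az": 0, "jaw": -1}
    - {"x": 0.246, "y": -0.191, "z": 0, "ax": 0, "ay": 0, "az": 0, "jaw": -1}
    - {"x": 0.283, "y": -0.187, "z": 0, "ax": 0, "ay": 0, "az": 0, "jaw": -1}

```text
time: 16.5
tool_pos: [637.1, -72.7, 111.5]
tcp_rot: [3.141, 0.0, 0.0]
contact_force: [-1.6, -2.7, 5.5]
grip_width: 17.3
finger_force: 30.0
```

Run:
```python
import numpy as np
R=48;f=lambda a:np.array([np.cos(np.radians(a)),np.sin(np.radians(a))])*R
a=78.4
for st in [20]+[15]*15:
    print(round(a,1),[( round((f(a-st*k/3)-f(a))[0]/200,3),round(-(f(a-st*k/3)-f(a))[1]/200,3)) for k in (1,2,3)], np.round(f(a-st)+[627.3,-119.8],1)); a-=st
```

```text
78.4 [(np.float64(0.027), np.float64(0.007)), (np.float64(0.053), np.float64(0.017)), (np.float64(0.077), np.float64(0.031))] [652.5 -78.9]
58.4 [(np.float64(0.017), np.float64(0.012)), (np.float64(0.034), np.float64(0.025)), (np.float64(0.049), np.float64(0.04))] [662.2 -86.8]
43.4 [(np.float64(0.014), np.float64(0.016)), (np.float64(0.026), np.float64(0.033)), (np.float64(0.037), np.float64(0.051))] [669.5 -97. ]
28.4 [(np.float64(0.009), np.float64(0.019)), (np.float64(0.017), np.float64(0.038)), (np.float64(0.022), np.float64(0.059))] [ 674.  -108.7]
13.4 [(np.float64(0.004), np.float64(0.021)), (np.float64(0.006), np.float64(0.041)), (np.float64(0.006), np.float64(0.062))] [ 675.3 -121.1]
-1.6 [(np.float64(-0.001), np.float64(0.021)), (np.float64(-0.005), np.float64(0.042)), (np.float64(-0.01), np.float64(0.062))] [ 673.3 -133.5]
-16.6 [(np.float64(-0.007), np.float64(0.02)), (np.float64(-0.015), np.float64(0.039)), (np.float64(-0.026), np.float64(0.057))] [ 668.2 -145. ]
-31.6 [(np.float64(-0.012), np.float64(0.017)), (np.float64(-0.025), np.float64(0.034)), (np.float64(-0.04),
[... 520 characters left out ...]
)), (np.float64(-0.042), np.float64(-0.005)), (np.float64(-0.062), np.float64(-0.01))] [ 613.6 -165.8]
-106.6 [(np.float64(-0.02), np.float64(-0.007)), (np.float64(-0.039), np.float64(-0.015)), (np.float64(-0.057), np.float64(-0.026))] [ 602.1 -160.7]
-121.6 [(np.float64(-0.017), np.float64(-0.012)), (np.float64(-0.034), np.float64(-0.025)), (np.float64(-0.049), np.float64(-0.04))] [ 592.4 -152.8]
-136.6 [(np.float64(-0.014), np.float64(-0.016)), (np.float64(-0.026), np.float64(-0.033)), (np.float64(-0.037), np.float64(-0.051))] [ 585.1 -142.6]
-151.6 [(np.float64(-0.009), np.float64(-0.019)), (np.float64(-0.017), np.float64(-0.038)), (np.float64(-0.022), np.float64(-0.059))] [ 580.6 -130.9]
```

Request:
send_rows:
  rows:
    - {"x": 0.015, "y": 0.003, "z": 0, "ax": 0, "ay": 0, "az": 0, "jaw": -1}
    - {"x": 0.028, "y": 0.007, "z": 0, "ax": 0, "ay": 0, "az": 0, "jaw": -1}
    - {"x": 0.042, "y": 0.012, "z": 0, "ax": 0, "ay": 0, "az": 0, "jaw": -1}
    - {"x": 0.056, "y": 0.018, "z": 0, "ax": 0, "ay": 0, "az": 0, "jaw": -1}
    - {"x": 0.07, "y": 0.026, "z": 0, "ax": 0, "ay": 0, "az": 0, "jaw": -1}
    - {"x": 0.077, "y": 0.031, "z": 0, "ax": 0, "ay": 0, "az": 0, "jaw": -1}
    - {"x": 0.077, "y": 0.031, "z": 0, "ax": 0, "ay": 0, "az": 0, "jaw": -1}
    - {"x": 0.077, "y": 0.031, "z": 0, "ax": 0, "ay": 0, "az": 0, "jaw": -1}
    - {"x": 0.077, "y": 0.031, "z": 0, "ax": 0, "ay": 0, "az": 0, "jaw": -1}
    - {"x": 0.077, "y": 0.031, "z": 0, "ax": 0, "ay": 0, "az": 0, "jaw": -1}

```text
time: 17.75
tool_pos: [652.7, -78.9, 111.5]
tcp_rot: [3.141, -0.001, -0.0]
contact_force: [-0.5, 0.1, 5.9]
grip_width: 17.3
finger_force: 30.0
```

Request:
send_rows:
  rows:
    - {"x": 0.006, "y": 0.004, "z": 0, "ax": 0, "ay": 0, "az": 0, "jaw": -1}
    - {"x": 0.012, "y": 0.008, "z": 0, "ax": 0, "ay": 0, "az": 0, "jaw": -1}
    - {"x": 0.017, "y": 0.012, "z": 0, "ax": 0, "ay": 0, "az": 0, "jaw": -1}
    - {"x": 0.023, "y": 0.016, "z": 0, "ax": 0, "ay": 0, "az": 0, "jaw": -1}
    - {"x": 0.028, "y": 0.021, "z": 0, "ax": 0, "ay": 0, "az": 0, "jaw": -1}
    - {"x": 0.034, "y": 0.025, "z": 0, "ax": 0, "ay": 0, "az": 0, "jaw": -1}
    - {"x": 0.039, "y": 0.03, "z": 0, "ax": 0, "ay": 0, "az": 0, "jaw": -1}
    - {"x": 0.044, "y": 0.035, "z": 0, "ax": 0, "ay": 0, "az": 0, "jaw": -1}
    - {"x": 0.049, "y": 0.04, "z": 0, "ax": 0, "ay": 0, "az": 0, "jaw": -1}
    - {"x": 0.049, "y": 0.04, "z": 0, "ax": 0, "ay": 0, "az": 0, "jaw": -1}

```text
time: 19.0
tool_pos: [662.4, -86.7, 111.6]
tcp_rot: [3.142, -0.001, 0.0]
contact_force: [-0.2, 0.3, 5.4]
grip_width: 17.3
finger_force: 30.0
```

Request:
send_rows:
  rows:
    - {"x": 0.005, "y": 0.005, "z": 0, "ax": 0, "ay": 0, "az": 0, "jaw": -1}
    - {"x": 0.009, "y": 0.011, "z": 0, "ax": 0, "ay": 0, "az": 0, "jaw": -1}
    - {"x": 0.014, "y": 0.016, "z": 0, "ax": 0, "ay": 0, "az": 0, "jaw": -1}
    - {"x": 0.018, "y": 0.022, "z": 0, "ax": 0, "ay": 0, "az": 0, "jaw": -1}
    - {"x": 0.022, "y": 0.027, "z": 0, "ax": 0, "ay": 0, "az": 0, "jaw": -1}
    - {"x": 0.026, "y": 0.033, "z": 0, "ax": 0, "ay": 0, "az": 0, "jaw": -1}
    - {"x": 0.03, "y": 0.039, "z": 0, "ax": 0, "ay": 0, "az": 0, "jaw": -1}
    - {"x": 0.034, "y": 0.045, "z": 0, "ax": 0, "ay": 0, "az": 0, "jaw": -1}
    - {"x": 0.037, "y": 0.051, "z": 0, "ax": 0, "ay": 0, "az": 0, "jaw": -1}
    - {"x": 0.037, "y": 0.051, "z": 0, "ax": 0, "ay": 0, "az": 0, "jaw": -1}

```text
time: 20.25
tool_pos: [667.2, -92.5, 111.4]
tcp_rot: [-3.135, 0.006, 0.001]
contact_force: [-10.0, 13.2, 11.8]
grip_width: 17.4
finger_force: 30.0
```

The stop is felt (about 17 N tangential). I'll hold there and take a top view to measure the handle itself.

Request:
send_rows:
  rows:
    - {"x": 0, "y": 0, "z": 0, "ax": 0, "ay": 0, "az": 0, "jaw": -1}
    - {"x": 0, "y": 0, "z": 0, "ax": 0, "ay": 0, "az": 0, "jaw": -1}
    - {"x": 0, "y": 0, "z": 0, "ax": 0, "ay": 0, "az": 0, "jaw": -1}
    - {"x": 0, "y": 0, "z": 0, "ax": 0, "ay": 0, "az": 0, "jaw": -1}
    - {"x": 0, "y": 0, "z": 0, "ax": 0, "ay": 0, "az": 0, "jaw": -1}
    - {"x": 0, "y": 0, "z": 0, "ax": 0, "ay": 0, "az": 0, "jaw": -1}
    - {"x": 0, "y": 0, "z": 0, "ax": 0, "ay": 0, "az": 0, "jaw": -1}
    - {"x": 0, "y": 0, "z": 0, "ax": 0, "ay": 0, "az": 0, "jaw": -1}
    - {"x": 0, "y": 0, "z": 0, "ax": 0, "ay": 0, "az": 0, "jaw": -1}
    - {"x": 0, "y": 0, "z": 0, "ax": 0, "ay": 0, "az": 0, "jaw": -1}

```text
time: 21.5
tool_pos: [667.2, -92.5, 111.4]
tcp_rot: [-3.135, 0.006, 0.002]
contact_force: [-10.7, 13.1, 11.9]
grip_width: 17.2
finger_force: 30.0
```

Run:
```python
from h import *
o=bot.get_obs(); im,d=bot.capture('wrist'); print(o['tool_pos'],o['tcp_rot'],o['contact_force'])
cv2.imwrite('pics/w3.png',im[:,:,::-1])
```

```text
[667.16993011 -92.51060706 111.3924172 ] [-3.13517686e+00  6.04104151e-03  1.56359359e-03] [-10.69621912  13.14309404  11.91149912]
```

View pics/w3.png

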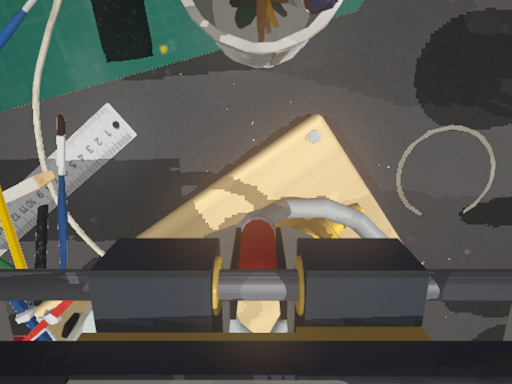

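Request:
send_rows:
  rows:
    - {"x": -0.02, "y": -0.032, "z": 0, "ax": 0, "ay": 0, "az": 0, "jaw": -1}
    - {"x": -0.046, "y": -0.06, "z": 0, "ax": 0, "ay": 0, "az": 0, "jaw": -1}
    - {"x": -0.075, "y": -0.083, "z": 0, "ax": 0, "ay": 0, "az": 0, "jaw": -1}
    - {"x": -0.107, "y": -0.102, "z": 0, "ax": 0, "ay": 0, "az": 0, "jaw": -1}
    - {"x": -0.143, "y": -0.116, "z": 0, "ax": 0, "ay": 0, "az": 0, "jaw": -1}
    - {"x": -0.179, "y": -0.124, "z": 0, "ax": 0, "ay": 0, "az": 0, "jaw": -1}
    - {"x": -0.217, "y": -0.126, "z": 0, "ax": 0, "ay": 0, "az": 0, "jaw": -1}
    - {"x": -0.254, "y": -0.122, "z": 0, "ax": 0, "ay": 0, "az": 0, "jaw": -1}
    - {"x": -0.291, "y": -0.112, "z": 0, "ax": 0, "ay": 0, "az": 0, "jaw": -1}
    - {"x": -0.325, "y": -0.097, "z": 0, "ax": 0, "ay": 0, "az": 0, "jaw": -1}

```text
time: 22.8
tool_pos: [604.8, -77.5, 111.5]
tcp_rot: [3.142, -0.002, -0.0]
contact_force: [2.8, -1.0, 5.0]
grip_width: 17.2
finger_force: 30.0
```

Request:
send_rows:
  rows:
    - {"x": -0.032, "y": 0.02, "z": 0, "ax": 0, "ay": 0, "az": 0, "jaw": -1}
    - {"x": -0.06, "y": 0.046, "z": 0, "ax": 0, "ay": 0, "az": 0, "jaw": -1}
    - {"x": -0.083, "y": 0.075, "z": 0, "ax": 0, "ay": 0, "az": 0, "jaw": -1}
    - {"x": -0.102, "y": 0.107, "z": 0, "ax": 0, "ay": 0, "az": 0, "jaw": -1}
    - {"x": -0.116, "y": 0.143, "z": 0, "ax": 0, "ay": 0, "az": 0, "jaw": -1}
    - {"x": -0.124, "y": 0.179, "z": 0, "ax": 0, "ay": 0, "az": 0, "jaw": -1}
    - {"x": -0.126, "y": 0.217, "z": 0, "ax": 0, "ay": 0, "az": 0, "jaw": -1}
    - {"x": -0.122, "y": 0.254, "z": 0, "ax": 0, "ay": 0, "az": 0, "jaw": -1}
    - {"x": -0.112, "y": 0.291, "z": 0, "ax": 0, "ay": 0, "az": 0, "jaw": -1}
    - {"x": -0.097, "y": 0.325, "z": 0, "ax": 0, "ay": 0, "az": 0, "jaw": -1}

```text
time: 24.05
tool_pos: [585.2, -142.2, 111.5]
tcp_rot: [-3.141, -0.0, -0.0]
contact_force: [0.7, 2.8, 5.8]
grip_width: 17.5
finger_force: 30.0
```

Request:
send_rows:
  rows:
    - {"x": 0.02, "y": 0.032, "z": 0, "ax": 0, "ay": 0, "az": 0, "jaw": -1}
    - {"x": 0.046, "y": 0.06, "z": 0, "ax": 0, "ay": 0, "az": 0, "jaw": -1}
    - {"x": 0.075, "y": 0.083, "z": 0, "ax": 0, "ay": 0, "az": 0, "jaw": -1}
    - {"x": 0.107, "y": 0.102, "z": 0, "ax": 0, "ay": 0, "az": 0, "jaw": -1}
    - {"x": 0.143, "y": 0.116, "z": 0, "ax": 0, "ay": 0, "az": 0, "jaw": -1}
    - {"x": 0.179, "y": 0.124, "z": 0, "ax": 0, "ay": 0, "az": 0, "jaw": -1}
    - {"x": 0.217, "y": 0.126, "z": 0, "ax": 0, "ay": 0, "az": 0, "jaw": -1}
    - {"x": 0.254, "y": 0.122, "z": 0, "ax": 0, "ay": 0, "az": 0, "jaw": -1}
    - {"x": 0.291, "y": 0.112, "z": 0, "ax": 0, "ay": 0, "az": 0, "jaw": -1}
    - {"x": 0.325, "y": 0.097, "z": 0, "ax": 0, "ay": 0, "az": 0, "jaw": -1}

```text
time: 25.3
tool_pos: [649.9, -162.3, 111.5]
tcp_rot: [3.141, 0.0, -0.0]
contact_force: [-1.8, -1.1, 7.9]
grip_width: 17.6
finger_force: 30.0
```

Request:
send_rows:
  rows:
    - {"x": 0.032, "y": -0.02, "z": 0, "ax": 0, "ay": 0, "az": 0, "jaw": -1}
    - {"x": 0.06, "y": -0.046, "z": 0, "ax": 0, "ay": 0, "az": 0, "jaw": -1}
    - {"x": 0.083, "y": -0.075, "z": 0, "ax": 0, "ay": 0, "az": 0, "jaw": -1}
    - {"x": 0.102, "y": -0.107, "z": 0, "ax": 0, "ay": 0, "az": 0, "jaw": -1}
    - {"x": 0.116, "y": -0.143, "z": 0, "ax": 0, "ay": 0, "az": 0, "jaw": -1}
    - {"x": 0.124, "y": -0.179, "z": 0, "ax": 0, "ay": 0, "az": 0, "jaw": -1}
    - {"x": 0.126, "y": -0.217, "z": 0, "ax": 0, "ay": 0, "az": 0, "jaw": -1}
    - {"x": 0.122, "y": -0.254, "z": 0, "ax": 0, "ay": 0, "az": 0, "jaw": -1}
    - {"x": 0.112, "y": -0.291, "z": 0, "ax": 0, "ay": 0, "az": 0, "jaw": -1}
    - {"x": 0.097, "y": -0.325, "z": 0, "ax": 0, "ay": 0, "az": 0, "jaw": -1}

```text
time: 26.55
tool_pos: [669.9, -97.1, 111.5]
tcp_rot: [3.141, -0.002, -0.0]
contact_force: [1.8, -2.0, 5.4]
grip_width: 17.0
finger_force: 30.0
```

Request:
send_rows:
  rows:
    - {"x": -0.02, "y": -0.032, "z": 0, "ax": 0, "ay": 0, "az": 0, "jaw": -1}
    - {"x": -0.046, "y": -0.06, "z": 0, "ax": 0, "ay": 0, "az": 0, "jaw": -1}
    - {"x": -0.075, "y": -0.083, "z": 0, "ax": 0, "ay": 0, "az": 0, "jaw": -1}
    - {"x": -0.107, "y": -0.102, "z": 0, "ax": 0, "ay": 0, "az": 0, "jaw": -1}
    - {"x": -0.143, "y": -0.116, "z": 0, "ax": 0, "ay": 0, "az": 0, "jaw": -1}
    - {"x": -0.179, "y": -0.124, "z": 0, "ax": 0, "ay": 0, "az": 0, "jaw": -1}
    - {"x": -0.217, "y": -0.126, "z": 0, "ax": 0, "ay": 0, "az": 0, "jaw": -1}
    - {"x": -0.254, "y": -0.122, "z": 0, "ax": 0, "ay": 0, "az": 0, "jaw": -1}
    - {"x": -0.291, "y": -0.112, "z": 0, "ax": 0, "ay": 0, "az": 0, "jaw": -1}
    - {"x": -0.325, "y": -0.097, "z": 0, "ax": 0, "ay": 0, "az": 0, "jaw": -1}

```text
time: 27.8
tool_pos: [604.7, -77.5, 111.5]
tcp_rot: [-3.142, -0.002, -0.0]
contact_force: [2.2, -1.2, 5.2]
grip_width: 16.9
finger_force: 30.0
```

Request:
send_rows:
  rows:
    - {"x": -0.032, "y": 0.02, "z": 0, "ax": 0, "ay": 0, "az": 0, "jaw": -1}
    - {"x": -0.06, "y": 0.046, "z": 0, "ax": 0, "ay": 0, "az": 0, "jaw": -1}
    - {"x": -0.083, "y": 0.075, "z": 0, "ax": 0, "ay": 0, "az": 0, "jaw": -1}
    - {"x": -0.102, "y": 0.107, "z": 0, "ax": 0, "ay": 0, "az": 0, "jaw": -1}
    - {"x": -0.116, "y": 0.143, "z": 0, "ax": 0, "ay": 0, "az": 0, "jaw": -1}
    - {"x": -0.124, "y": 0.179, "z": 0, "ax": 0, "ay": 0, "az": 0, "jaw": -1}
    - {"x": -0.126, "y": 0.217, "z": 0, "ax": 0, "ay": 0, "az": 0, "jaw": -1}
    - {"x": -0.122, "y": 0.254, "z": 0, "ax": 0, "ay": 0, "az": 0, "jaw": -1}
    - {"x": -0.112, "y": 0.291, "z": 0, "ax": 0, "ay": 0, "az": 0, "jaw": -1}
    - {"x": -0.097, "y": 0.325, "z": 0, "ax": 0, "ay": 0, "az": 0, "jaw": -1}

```text
time: 29.05
tool_pos: [585.1, -142.2, 111.5]
tcp_rot: [-3.141, -0.0, -0.0]
contact_force: [2.2, 2.3, 6.0]
grip_width: 17.2
finger_force: 30.0
```

Next are the last two quadrants, then a final extra step of about 6.5° to reach 34.9° and settle.

Request:
send_rows:
  rows:
    - {"x": 0.02, "y": 0.032, "z": 0, "ax": 0, "ay": 0, "az": 0, "jaw": -1}
    - {"x": 0.046, "y": 0.06, "z": 0, "ax": 0, "ay": 0, "az": 0, "jaw": -1}
    - {"x": 0.075, "y": 0.083, "z": 0, "ax": 0, "ay": 0, "az": 0, "jaw": -1}
    - {"x": 0.107, "y": 0.102, "z": 0, "ax": 0, "ay": 0, "az": 0, "jaw": -1}
    - {"x": 0.143, "y": 0.116, "z": 0, "ax": 0, "ay": 0, "az": 0, "jaw": -1}
    - {"x": 0.179, "y": 0.124, "z": 0, "ax": 0, "ay": 0, "az": 0, "jaw": -1}
    - {"x": 0.217, "y": 0.126, "z": 0, "ax": 0, "ay": 0, "az": 0, "jaw": -1}
    - {"x": 0.254, "y": 0.122, "z": 0, "ax": 0, "ay": 0, "az": 0, "jaw": -1}
    - {"x": 0.291, "y": 0.112, "z": 0, "ax": 0, "ay": 0, "az": 0, "jaw": -1}
    - {"x": 0.325, "y": 0.097, "z": 0, "ax": 0, "ay": 0, "az": 0, "jaw": -1}

```text
time: 30.3
tool_pos: [650.0, -162.3, 111.5]
tcp_rot: [3.141, 0.0, -0.0]
contact_force: [-1.9, -0.4, 7.6]
grip_width: 17.0
finger_force: 30.0
```

Request:
send_rows:
  rows:
    - {"x": 0.032, "y": -0.02, "z": 0, "ax": 0, "ay": 0, "az": 0, "jaw": -1}
    - {"x": 0.06, "y": -0.046, "z": 0, "ax": 0, "ay": 0, "az": 0, "jaw": -1}
    - {"x": 0.083, "y": -0.075, "z": 0, "ax": 0, "ay": 0, "az": 0, "jaw": -1}
    - {"x": 0.102, "y": -0.107, "z": 0, "ax": 0, "ay": 0, "az": 0, "jaw": -1}
    - {"x": 0.116, "y": -0.143, "z": 0, "ax": 0, "ay": 0, "az": 0, "jaw": -1}
    - {"x": 0.124, "y": -0.179, "z": 0, "ax": 0, "ay": 0, "az": 0, "jaw": -1}
    - {"x": 0.126, "y": -0.217, "z": 0, "ax": 0, "ay": 0, "az": 0, "jaw": -1}
    - {"x": 0.122, "y": -0.254, "z": 0, "ax": 0, "ay": 0, "az": 0, "jaw": -1}
    - {"x": 0.112, "y": -0.291, "z": 0, "ax": 0, "ay": 0, "az": 0, "jaw": -1}
    - {"x": 0.097, "y": -0.325, "z": 0, "ax": 0, "ay": 0, "az": 0, "jaw": -1}

```text
time: 31.55
tool_pos: [669.9, -97.1, 111.5]
tcp_rot: [3.141, -0.002, -0.0]
contact_force: [1.6, -1.3, 6.7]
grip_width: 17.2
finger_force: 30.0
```

Request:
send_rows:
  rows:
    - {"x": -0.006, "y": -0.01, "z": 0, "ax": 0, "ay": 0, "az": 0, "jaw": -1}
    - {"x": -0.014, "y": -0.023, "z": 0, "ax": 0, "ay": 0, "az": 0, "jaw": -1}
    - {"x": -0.014, "y": -0.023, "z": 0, "ax": 0, "ay": 0, "az": 0, "jaw": -1}
    - {"x": -0.014, "y": -0.023, "z": 0, "ax": 0, "ay": 0, "az": 0, "jaw": -1}
    - {"x": -0.014, "y": -0.023, "z": 0, "ax": 0, "ay": 0, "az": 0, "jaw": -1}
    - {"x": -0.014, "y": -0.023, "z": 0, "ax": 0, "ay": 0, "az": 0, "jaw": -1}
    - {"x": -0.014, "y": -0.023, "z": 0, "ax": 0, "ay": 0, "az": 0, "jaw": -1}
    - {"x": -0.014, "y": -0.023, "z": 0, "ax": 0, "ay": 0, "az": 0, "jaw": -1}
    - {"x": -0.014, "y": -0.023, "z": 0, "ax": 0, "ay": 0, "az": 0, "jaw": -1}
    - {"x": -0.014, "y": -0.023, "z": 0, "ax": 0, "ay": 0, "az": 0, "jaw": -1}

```text
time: 32.8
tool_pos: [666.8, -92.1, 111.5]
tcp_rot: [-3.141, -0.001, -0.0]
contact_force: [0.3, 0.5, 6.6]
grip_width: 17.4
finger_force: 30.0
```

Run:
```python
from h import *
o=bot.get_obs(); im,d=bot.capture('wrist'); print(o['time'],o['tool_pos'],o['tcp_rot'],o['contact_force'],np.abs(o['dq']).max())
p=o['tool_pos']; print(np.degrees(np.arctan2(p[1]+119.8,p[0]-627.3)))
a=cv2.imread('pics/w3.png'); s,_=bot.capture('side')
cv2.imwrite('pics/cmp.png',np.hstack([a[180:345,150:400],im[180:345,150:400,::-1],cv2.resize(s[140:250,190:300,::-1],(165,165))]))
```

```text
32.8 [666.83404054 -92.09803961 111.51318521] [-3.14116197e+00 -6.70034331e-04 -4.48975045e-05] [0.26443957 0.50611678 6.56384743] 0.001031362059322379
35.019374195121166
```

View pics/cmp.png

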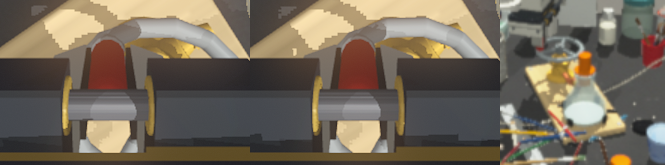

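The views at the stop and now match: the sleeve is at about (105,65) in both crops. The stopper is still seated at (585,65), so I'm handing in.

```bash
python3 -c "
from plant import bot
print(bot.close_job())"
```

```text
the job is handed in; nothing more can be done
None
```

The job is handed in at 32.8 s: the stopper is seated and let go, and the wheel was turned to its stop and backed off two full turns (within about 1° by the tool position). The gripper still holds the red crank handle; `close_job()` gave no verdict.

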